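# Build up a lens stack in the hand press

### The arm

A 7-joint arm with a two-finger parallel gripper is mounted at the origin on a cart in front of the work surface, level with it; the furniture and walls round the work are solid. World frame = base frame: x ahead of the robot, y to its left, z up, the work surface at z = 0. Lengths are in m, angles in rad, forces in N, time in s.
With the tool pointing down it reaches from about 0.425 to 0.875 m from the base axis. Payload 4.7 kg.
Tool frame: the origin (TCP) lies at the very end of the fingers, on their centre line; the grasp point (between the pads) lies 19 mm behind it; z points along the fingers, y is the line along which they close (so a half turn about z gives the same grasp; the last joint's range is limited). The gripper opens to 87 mm and grips with 3 to 60 N. Pads are 19 mm wide; open, the fingers measure 117 mm over their backs; the gripper's body (75 mm by 190 mm) begins 51 mm behind the grasp point.
Start: joints at [1.255, 0.321, -0.07, 1.45, 0.023, 1.371, -0.057], TCP at [0.21, -0.615, 0.223] pointing down, gripper open.
Joint ranges: [-2.86, 2.86], [-0.3, 2.09], [-1.38, 1.24], [0.06, 2.45], [-1.56, 4.7], [0.09, 2.05], [-2.69, 2.69]. Speed limits (rad/s): [2.57, 2.57, 3.14, 3.14, 3.14, 3.14, 3.14].

### API

Orientations are given as a rotation vector (axis times angle).
In Python, from bench import ctrl, get_image, job gives the robot as it stands.
- The arm moves only by the shell command python3 -m crank 'ROWS' [FORCE]. ROWS is JSON, a list that holds one entry, the list of rows, each a list of 5 numbers: the shift along the tool's x, y, z in mm, then the turn about the tool's z in rad, then the closure, from -1 (fully open) to 1 (shut), so that 0 is half open. A call has 1 to 10 rows; each row shifts and turns the commanded pose from where the row before left it, along the tool's axes as they then stand; what a row does not reach is not made up. A row lasts 1/12 s, in which the tool goes at most 41.7 mm and 7.16 degrees, less where a joint would pass 70% of its speed; a pose out of reach is approached as far as the arm can. A call with a gripper value outside its range is refused whole. The fingers move at their own pace and stop on an object; FORCE is the grip in N (left out, the last holds). Time passes only in rows, so rows that do not move let the fingers close. It gives the time, the measured TCP pose, the force, the opening and the grip force at its end, in the units of the state.
- ctrl.get_state(): the state, without advancing time (a new reading comes with each control period).
- get_image(name): name is "scene" or "top" or "wrist"; returns a dict with "pixels" (384x512x3 uint8, red, green, blue), "fx", "fy", "cx", "cy" (pixels), "T" (4x4, takes a point from camera to world coordinates); the wrist camera has in their place "T_tool_cam" (4x4, takes a point from camera to tool coordinates, whose origin is the TCP and whose axes are the flange's). Camera axes: x right, y down, z forward; pixel columns grow to the right and rows downward; lengths in m; the calibration is good to about 2 mm. A picture is of the moment at which its call begins: read the wrist's pose just before it. There is no depth.
- job.close_job(): hands the job in; it is judged then, once.
The state is a dict: "time": time; "joint_positions": joint angles; "qd": joint speeds; "joint_torque": joint torques, N m; "position": TCP position; "tool_rot": TCP orientation; "ft_force": force on the tool from outside, world axes, zero at the start; "torque": the same for the moment, N m; "grip_width": opening from 0.0 (shut) to 1.0 (fully open); "grip_force": force on a finger pad.
Only numpy, scipy, OpenCV 4.12 (cv2) and the standard library are available. Lean on these libraries where they do the work, as an engineer would, in place of code of your own. Each camera call takes 0.05 s, during which the arm holds its last target. There are 200 camera calls.

### The job

Make up the lens for the optics lesson. Draw the press carriage out towards its knob end as far as it goes, stack in its cup all the spacer rings that are laid out (one to three), then the lens blank, then the slim retaining ring on top, each lying flat; then slide the carriage fully home under the press, push the plunger all the way down to its stop and let it rise, and draw the carriage with its finished stack fully out again. Leave the jar, the brass mass and the eraser where they are.

Things in the scene. Friction and masses are not known exactly. Their poses are not given: they have to be found in the camera images.
- carriage (a joint): travel of the carriage along its rails, m: 0 = drawn fully out (loading end, towards its knob), 0.110 = fully home under the press (end stop). Stays where it is left; about 2 N of friction.
- carriage_knob (a point): upright black knob on the carriage, a post 14 mm in diameter; the point is on its axis, 14 mm below its top (top z = 0.060, foot z = 0.024). x axis = direction of travel (towards the press, joint growing), z up. The knob is 82 mm from the cup centre, on the -x side. Take it from above, fingers closing along its y axis.
- cup_seat (a point): centre of the round seat in the carriage's cup, z = 0.036, 42 mm across (parts are wider), 12 mm above the carriage plate. z up, x axis along the travel. Two curved walls on its +x and -x sides, inner diameter 53 mm, rise 40 mm above the seat, flared in the last 6 mm; the +y and -y sides are open 34 mm wide for the fingers, which close along y and may reach 8 mm below seat level.
- plunger (a joint): travel of the spring plunger, m: 0 = up, 0.028 = down at its stop; it springs back when let go. About 1 N to start and up to 6 N at the stop when a stack is under it (its sprung pressure foot yields on the stack).
- plunger_top (a point): centre of the top of the plunger's round head, 34 mm across (z = 0.165 when up), over the cup's place when the carriage is home. The bridge bar spans z = 0.100 to 0.114, 28 mm along the travel and 124 mm across it, on two posts 102 mm apart; the pressure foot's underside is at z = 0.081 when up.
- spacer_1_c (a point): spacer ring: aluminium ring with a broad flat wall, 50 mm outside, 30 mm hole, 7 mm thick; same either way up. Point: its centre, half-way up; z axis is the ring's axis. May be absent (one to three are laid out).
- spacer_2_c (a point): spacer ring: aluminium ring with a broad flat wall, 50 mm outside, 30 mm hole, 7 mm thick; same either way up. Point: its centre, half-way up; z axis is the ring's axis. May be absent (one to three are laid out).
- spacer_3_c (a point): spacer ring: aluminium ring with a broad flat wall, 50 mm outside, 30 mm hole, 7 mm thick; same either way up. Point: its centre, half-way up; z axis is the ring's axis. May be absent (one to three are laid out).
- lens_blank_c (a point): lens blank: flat clear glass disc, 50 mm across, 8 mm thick, no hole; same either way up. Point: its centre, half-way up; z axis is the disc's axis.
- retaining_ring_c (a point): retaining ring: slim aluminium ring, 50 mm outside, 41 mm hole with four small inward lugs, 7 mm thick; same either way up. Point: its centre, half-way up; z axis is the ring's axis.
- sample_jar: bystander: screw-top jar, 44 mm across, 64 mm high; origin under its centre
- brass_mass: bystander: knobbed brass mass, 40x38x34 mm; origin under its centre
- eraser: bystander: eraser, 21x45x12 mm; origin under its centre
Not all that is in view belongs to the job. What is shaped like the part that bears lens_blank_c but orange or red is not meant.

How it is judged:
On the way, in this order (a step that is already met when the one before it is completed fails the run):
1. the carriage is drawn fully out (value of joint carriage below 0.006 m), for 0.2 s.
2. all spacer rings that are there lie flat in the cup (horizontal distance between each of spacer_1_c, spacer_2_c, spacer_3_c and cup_seat below 0.006 m and angle between the z axis of each of spacer_1_c, spacer_2_c, spacer_3_c and the z axis of cup_seat, either way round below 0.08 rad and z of spacer_1_c in the frame of cup_seat between 0.0015 and 0.0205 m and z of spacer_2_c in the frame of cup_seat between 0.0015 and 0.0205 m and z of spacer_3_c in the frame of cup_seat between 0.0015 and 0.0205 m), for 0.2 s.
3. the lens blank lies flat in the cup on the spacers (all of step 2 and horizontal distance between lens_blank_c and cup_seat below 0.006 m and angle between the z axis of lens_blank_c and the z axis of cup_seat, either way round below 0.08 rad and z of lens_blank_c in the frame of cup_seat between 0.009 and 0.028 m and ((angle between lens_blank_c's own z axis and vertical below 0.3 rad and z of each of spacer_1_c, spacer_2_c, spacer_3_c in the frame of lens_blank_c below -0.005 m) or (angle between lens_blank_c's own z axis and vertical above 2.84 rad and z of each of spacer_1_c, spacer_2_c, spacer_3_c in the frame of lens_blank_c above 0.005 m))), for 0.2 s.
4. the retaining ring lies flat on the lens blank (all of step 3 and horizontal distance between retaining_ring_c and cup_seat below 0.006 m and angle between the z axis of retaining_ring_c and the z axis of cup_seat, either way round below 0.08 rad and z of retaining_ring_c in the frame of cup_seat between 0.0165 and 0.0355 m and ((angle between retaining_ring_c's own z axis and vertical below 0.3 rad and z of lens_blank_c in the frame of retaining_ring_c below -0.005 m) or (angle between retaining_ring_c's own z axis and vertical above 2.84 rad and z of lens_blank_c in the frame of retaining_ring_c above 0.005 m)) and distance between retaining_ring_c and lens_blank_c below 0.0105 m), for 0.2 s.
5. the carriage with the stack is fully home under the press (all of step 4 and value of joint carriage above 0.105 m), for 0.2 s.
6. the plunger is pressed down to its stop with the carriage home (value of joint carriage above 0.105 m and value of joint plunger above 0.025 m), for 0.1 s.
At the end, for the whole second after the job is handed in: The carriage is within 6 mm of fully out, the plunger is up (within 4 mm), and in the cup lie, bottom to top, every spacer ring, the lens blank and the retaining ring: each level within 0.08 rad, within 6 mm of the cup's axis, the ring resting on the lens blank and the lens above the spacers (all of step 4 and value of joint carriage below 0.006 m and value of joint plunger below 0.004 m); the robot touches nothing.
It fails at once if the sample jar is pushed more than 30 mm from its place (distance of sample_jar from where it was at the start of the episode above 0.03 m).
It fails at once if the brass mass is pushed more than 30 mm from its place (distance of brass_mass from where it was at the start of the episode above 0.03 m).
It fails at once if the eraser is pushed more than 30 mm from its place (distance of eraser from where it was at the start of the episode above 0.03 m).
Of spacer_1, spacer_2, spacer_3 only 1 to 3 are there at a start; the rules pass over those that are not, and their reading is None.
At some moment in a run one of spacer_1, spacer_2, spacer_3, lens_blank, retaining_ring may be knocked a few centimetres aside while the robot is not near it.
Once in a run the grip may slacken for a moment while it holds something.
It also fails if it takes over 210 s, if anything falls off the work surface, if the arm or the gripper's body presses on something with over 40 N, if the wrist force passes 120 N, or if a joint passes its speed limit or range.

## Working session

There is one attempt and no reset: what is moved stays moved. The work goes in short steps, Python scripts to look and compute and a shell command to move; the robot and the scene stay as the last step left them, time stands still between calls to the robot, and variables do not carry over. Pictures are saved under pics/ and viewed, at most 14 in all, crops included, and the job is handed in when it is done.

```bash
ls; mkdir -p pics
cat > h.py <<'E'
import numpy as np, cv2
from bench import ctrl, get_image, job
from scipy.spatial.transform import Rotation as R
def snap(n,f):
    s=ctrl.get_state(); im=get_image(n)
    cv2.imwrite('pics/'+f,im['pixels'][:,:,::-1])
    if 'T' not in im:
        T=np.eye(4);T[:3,:3]=R.from_rotvec(s['tool_rot']).as_matrix();T[:3,3]=s['position'];im['T']=T@im['T_tool_cam']
    return im
def ray(im,u,v,z):
    T=np.array(im['T']);d=T[:3,:3]@np.array([(u-im['cx'])/im['fx'],(v-im['cy'])/im['fy'],1]);o=T[:3,3]
    return o+d*(z-o[2])/d[2]
def pix(im,p):
    q=np.linalg.inv(im['T'])@np.append(p,1);return im['fx']*q[0]/q[2]+im['cx'],im['fy']*q[1]/q[2]+im['cy']
def st():
    s=ctrl.get_state();M=R.from_rotvec(s['tool_rot']).as_matrix()
    print('t',round(s['time'],2),'p',np.round(s['position'],4),'x',np.round(M[:,0],3),'y',np.round(M[:,1],3),'F',np.round(s['ft_force'],1),'w',round(s['grip_width'],3),round(s['grip_force'],1));return s,M
E
python3 - <<'E'
from h import *
s,M=st(); print(s)
for n in('top','scene'):
    im=snap(n,n+'0.png'); print(n,im['fx'],im['cx'],im['cy'],np.round(im['T'],3).tolist())
im=get_image('wrist');print(np.round(im['T_tool_cam'],4).tolist(),im['fx'])
E
```

```text
pics
t 0.0 p [ 0.2103 -0.6144  0.2215] x [ 0.946  0.324 -0.   ] y [ 0.324 -0.946 -0.002] F [0.7 0.1 0.1] w 1.001 0.0
{'time': 0.0, 'joint_positions': array([ 1.25508986,  0.32182502, -0.07010771,  1.45167391,  0.02262541,
        1.37082533, -0.05688552]), 'qd': array([ 0.00130199, -0.00152916,  0.00122713, -0.00023641, -0.00236107,
        0.00071124, -0.00054081]), 'joint_torque': array([-2.33952642e-04, -4.91287494e+01, -4.03860155e-01, -3.12530851e+01,
       -6.39660470e-02,  4.35347459e-02,  1.60704508e-04]), 'position': array([ 0.21028302, -0.61444881,  0.22146096]), 'tool_rot': array([-3.09708682e+00, -5.15514330e-01,  6.82277067e-04]), 'ft_force': array([0.70479321, 0.08712455, 0.12331421]), 'torque': array([-0.02652049,  0.02385586, -0.0229394 ]), 'grip_force': 0.0, 'grip_width': 1.0012322823683975}
top 455.5905153958114 248.1746450711987 193.10357547402631 [[-0.015, -0.993, 0.115, 0.364], [-1.0, 0.014, -0.009, 0.28], [0.007, -0.115, -0.993, 1.071], [0.0, 0.0, 0.0, 1.0]]
scene 369.070393672675 254.2683741317753 192.31385862920175 [[0.467, -0.628, 0.623, -0.069], [-0.884, -0.333, 0.327, 0.002], [0.002, -0.703, -0.711, 0.736], [0.0, 0.0, 0.0, 1.0]]
[[-0.0005, -0.9618, -0.2739, 0.0736], [1.0, -0.0006, 0.0003, -0.0001], [-0.0005, -0.2739, 0.9618, -0.1621], [0.0, 0.0, 0.0, 1.0]] 279.3769602948124
```

View pics/top0.png

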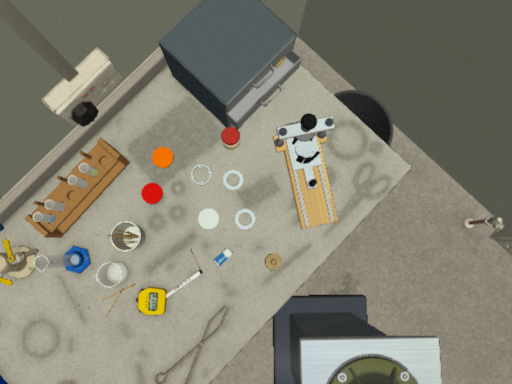

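View pics/scene0.png

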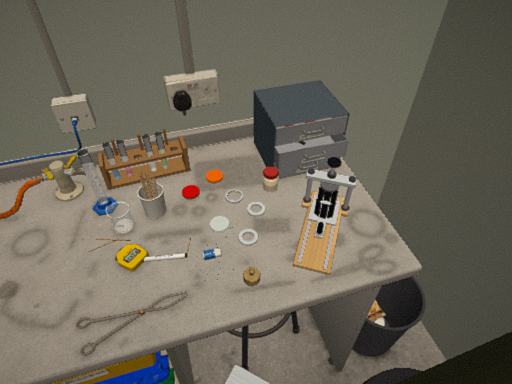

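The top view shows two spacers (232,180) and (245,219), the slim ring (201,175), and the lens (208,219). The decoys are orange and red. The press is at about (310,130), with the knob near (312,183).

Run:
```python
from h import *
im=snap('top','t1.png');g=im['pixels']
c=g[90:290,180:360];cv2.imwrite('pics/t1c.png',cv2.resize(c,None,fx=4*.74,fy=4*.74,interpolation=cv2.INTER_CUBIC)[:,:,::-1])
hsv=cv2.cvtColor(g,cv2.COLOR_RGB2HSV)
m=((hsv[:,:,2]>165)&(hsv[:,:,1]<50)).astype(np.uint8)*255
cs,_=cv2.findContours(m,cv2.RETR_EXTERNAL,cv2.CHAIN_APPROX_NONE)
for k in cs:
    if cv2.contourArea(k)>60:
        (u,v),r=cv2.minEnclosingCircle(k); print(round(u,1),round(v,1),round(r,1),cv2.contourArea(k),ray(im,u,v,.007).round(4), g[int(v),int(u)])
print('knob',ray(im,312.5,183,.06), ray(im,245,219,0))
```

```text
371.0 362.0 73.1 4051.5 [ 0.099  -0.0004  0.007 ] [101 105  66]
166.5 196.5 10.5 72.0 [0.4816 0.4626 0.007 ] [160 157 142]
330.0 178.5 32.5 691.0 [0.5187 0.0772 0.007 ] [143 139 123]
346.6 140.3 12.7 311.5 [0.6101 0.0341 0.007 ] [169 167 148]
377.6 154.9 34.2 636.5 [ 0.5737 -0.0382  0.007 ] [148 148 129]
142.5 107.5 42.3 1273.5 [0.6971 0.5212 0.007 ] [169 165 149]
185.5 247.7 216.0 48238.0 [0.3617 0.418  0.007 ] [154 148 132]
280.0 73.0 12.0 64.0 [0.7789 0.1893 0.007 ] [167 168 161]
77.3 81.0 38.7 1481.5 [0.7649 0.679  0.007 ] [214 209 182]
knob [0.5013716  0.12693106 0.06      ] [0.42646272 0.27928442 0.        ]
```

View pics/t1c.png

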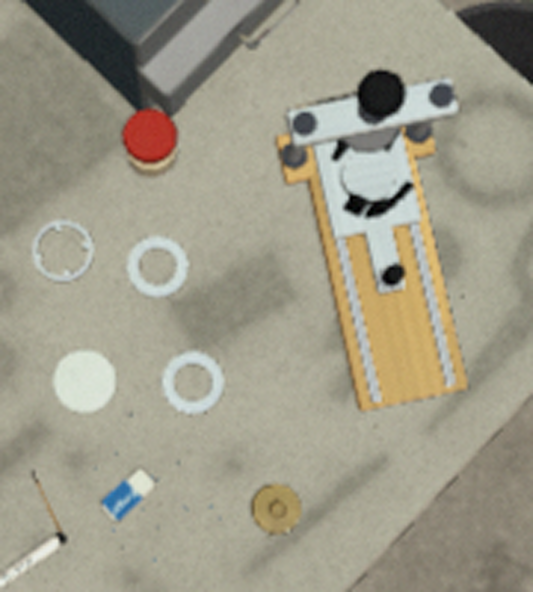

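The enlarged view gives these centres: retaining ring (63,251), spacers (157,267) and (193,382), lens (85,381), and knob top (392,274). The rails run from (378,400) to (343,237).

Run:
```python
from h import *
im=snap('top','t2.png')
f=lambda u,v,z:ray(im,180+u/2.96,90+v/2.96,z).round(4)
for n,u,v,z in [('ret',63,251,.0045),('sp1',157,267,.0045),('sp2',193,382,.0045),('lens',85,381,.006),('knob',392,274,.06),('plung',381,93,.165),('jar',152,134,.064),('erasr',128,495,.012),('brass',276,508,.034)]: print(n,f(u,v,z))
for a,b in [((378,400),(343,237)),((448,384),(415,225))]:
    d=f(*b,.024)-f(*a,.024);print(f(*a,.024),np.degrees(np.arctan2(d[1],d[0])))
d=f(381,93,.165)-f(392,274,.06);print(np.degrees(np.arctan2(d[1],d[0])),np.linalg.norm(d[:2]))
```

```text
ret [0.5323 0.3811 0.0045]
sp1 [0.5183 0.3062 0.0045]
sp2 [0.4261 0.2788 0.0045]
lens [0.428 0.364 0.006]
knob [0.5024 0.1271 0.06  ]
plung [0.6139 0.1466 0.165 ]
jar [0.6121 0.3074 0.064 ]
erasr [0.3386 0.3306 0.012 ]
brass [0.3275 0.2171 0.034 ]
[0.4088 0.1356 0.024 ] 10.414758763809143
[0.4204 0.0808 0.024 ] 9.669325413980902
9.920012962402053 0.11319231422671774
```

```bash
python3 -m crank '[[[37,-20,0,0,-1],[37,-20,0,0,-1],[37,-20,0,0,-1],[37,-20,0,0,-1],[37,-20,0,0,-1],[37,-20,0,0,-1],[37,-20,0,0,-1],[37,-20,0,0,-1],[37,-20,0,0,-1],[37,-20,0,0,-1]]]'; python3 -m crank '[[[11,-33,0,0,-1],[11,-33,0,0,-1],[11,-33,0,0,-1],[11,-33,0,0,-1],[11,-33,0,0,-1],[11,-33,0,0,-1],[11,-33,0,0,-1],[11,-33,0,0,-1],[11,-33,0,0,-1],[11,-33,0,0,-1]]]'
python3 -m crank '[[[0,0,0,-0.12,-1],[0,0,0,-0.12,-1],[0,0,0,-0.12,-1],[0,0,0,-0.12,-1],[0,0,0,-0.12,-1],[0,0,0,-0.12,-1],[0,0,0,-0.12,-1],[0,0,0,-0.12,-1],[0,0,0,-0.12,-1],[0,0,0,-0.12,-1]]]'; python3 -c "
from h import *
s,M=st();print(s['joint_positions'].round(2))"
```

```text
time: 1.08
position: [0.4941, -0.3072, 0.2228]
tool_rot: [3.098, 0.515, 0.0]
ft_force: [1.6, -1.4, -0.2]
grip_width: 1.0
grip_force: 0.0
time: 1.92
position: [0.4899, 0.0406, 0.2227]
tool_rot: [3.098, 0.515, 0.001]
ft_force: [-0.0, 0.1, -0.7]
grip_width: 1.0
grip_force: 0.0
time: 2.75
position: [0.4902, 0.039, 0.2225]
tool_rot: [2.26, 2.182, -0.0]
ft_force: [-0.8, -1.0, -0.4]
grip_width: 1.001
grip_force: 0.0
t 2.75 p [0.4902 0.039  0.2225] x [ 0.035  0.999 -0.   ] y [ 0.999 -0.035 -0.   ] F [-0.8 -1.  -0.4] w 1.001 0.0
[ 0.5   0.01 -0.63  1.81  0.    1.32 -0.17]
```

```bash
python3 -m crank '[[[0,0,0,-0.12,-1],[0,0,0,-0.12,-1],[0,0,0,-0.12,-1],[0,0,0,-0.12,-1],[0,0,0,-0.12,-1],[0,0,0,-0.12,-1],[0,0,0,-0.12,-1],[0,0,0,-0.12,-1],[0,0,0,-0.12,-1],[0,0,0,-0.12,-1]]]' >/dev/null; python3 -m crank '[[[0,0,0,-0.12,-1],[0,0,0,-0.12,-1],[0,0,0,-0.12,-1],[0,0,0,-0.12,-1],[0,0,0,-0.10,-1],[-6,17,0,0,-1],[-6,17,0,0,-1],[-5,17,0,0,-1],[-5,17,0,0,-1],[-5,17,0,0,-1]]]'>/dev/null; python3 -m crank '[[[0,0,0,0,-0.5],[0,0,0,0,-0.5]]]'; python3 -c "
from h import *
s,M=st();print(s['joint_positions'].round(2), np.degrees(np.arctan2(M[1,0],M[0,0])))
im=snap('wrist','w1.png')
print('pred knob',pix(im,[.5024,.1271,.06]),'tcp',pix(im,s['position']))
"
```

```text
time: 4.58
position: [0.5024, 0.1281, 0.2225]
tool_rot: [0.268, -3.13, 0.0]
ft_force: [-0.7, 0.4, 1.0]
grip_width: 0.921
grip_force: 0.0
t 4.58 p [0.5024 0.1281 0.2225] x [-0.985 -0.17   0.   ] y [-0.17   0.985 -0.   ] F [-0.7  0.4  1. ] w 0.921 0.0
[ 0.4   0.08 -0.73  1.75  0.06  1.33  1.4 ] -170.2234887486842
pred knob (np.float64(255.79119326440355), np.float64(178.9029597436098)) tcp (np.float64(256.7577433012612), np.float64(238.17887421810087))
```

View pics/w1.png

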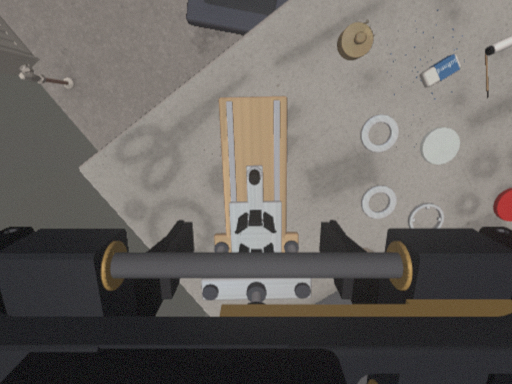

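The wrist view shows the knob at (254,177), about 1 mm from where I predicted it, with the rails square to the fingers. I'll go down and grip it.

```bash
python3 -m crank '[[[0,-0.5,36,0,0],[0,0,36,0,0],[0,0,36,0,0],[0,0,36,0,0],[0,0,28,0,0],[0,0,18,0,0],[0,0,0,0,1],[0,0,0,0,1],[0,0,0,0,1],[0,0,0,0,1]]]' 30; python3 -m crank '[[[0,0,0,0,1],[0,0,0,0,1]]]'
```

```text
time: 5.47
position: [0.5044, 0.1267, 0.0344]
tool_rot: [-0.262, 3.127, -0.001]
ft_force: [0.0, -0.5, 1.0]
grip_width: 0.28
grip_force: 0.0
time: 5.63
position: [0.5042, 0.1255, 0.034]
tool_rot: [-0.263, 3.128, -0.004]
ft_force: [-0.6, -2.2, 5.0]
grip_width: 0.15
grip_force: 30.0
```

```bash
python3 -m crank '[[[8,0,0,0,1],[10,0,0,0,1],[10,0,0,0,1],[10,0,0,0,1],[10,0,0,0,1],[10,0,0,0,1],[8,0,0,0,1],[6,0,0,0,1],[4,0,0,0,1],[2,0,0,0,1]]]'; python3 -m crank '[[[2,0,0,0,1],[2,0,0,0,1],[0,0,0,0,1]]]'
```

```text
time: 6.47
position: [0.4279, 0.1107, 0.034]
tool_rot: [-0.261, 3.126, -0.007]
ft_force: [4.0, -8.5, 4.1]
grip_width: 0.155
grip_force: 30.0
time: 6.72
position: [0.4269, 0.1106, 0.0341]
tool_rot: [-0.261, 3.12, -0.005]
ft_force: [11.6, -7.7, -6.2]
grip_width: 0.152
grip_force: 30.0
```

```bash
python3 -m crank '[[[-2,0,0,0,0.4],[0,0,0,0,0],[0,0,0,0,0],[0,0,-20,0,0],[0,0,-36,0,-0.3],[0,0,-36,0,-0.3],[0,0,-36,0,-0.38],[0,0,-36,0,-0.38],[0,0,-30,0,-0.38],[0,0,0,0,-0.38]]]'; python3 -m crank '[[[-16,10,0,0,-0.38],[-16,10,0,0,-0.38],[-16,10,0,0,-0.38],[-16,10,0,0,-0.38],[-16,10,0,0,-0.38],[0,0,0,0,-0.38],[0,0,0,0,-0.38]]]' ; python3 -c "
from h import *
s,M=st();print(np.degrees(np.arctan2(M[1,0],M[0,0])))
im=snap('wrist','w2.png')
print('knob',pix(im,[.4275,.111,.06]),'cup',pix(im,[.508,.125,.036]),'sp2',pix(im,[.426,.279,.0045]),'sp1',pix(im,[.518,.306,.0045]))
"
```

```text
time: 7.55
position: [0.4267, 0.1152, 0.2324]
tool_rot: [-0.265, 3.12, -0.001]
ft_force: [0.3, 0.2, 1.3]
grip_width: 0.682
grip_force: 0.0
time: 8.13
position: [0.4934, 0.1773, 0.2255]
tool_rot: [0.268, -3.127, -0.002]
ft_force: [-0.4, 0.1, 0.3]
grip_width: 0.691
grip_force: 0.0
t 8.13 p [0.4934 0.1773 0.2255] x [-0.985 -0.17   0.003] y [-0.17   0.985  0.001] F [-0.4  0.1  0.3] w 0.691 0.0
-170.21180033795986
knob (np.float64(208.42414863757753), np.float64(113.00969633552306)) cup (np.float64(214.53703374997076), np.float64(178.74170601892087)) sp2 (np.float64(339.2179146376475), np.float64(133.80640642697793)) sp1 (np.float64(341.5028419315323), np.float64(201.18763066376465))
```

View pics/w2.png

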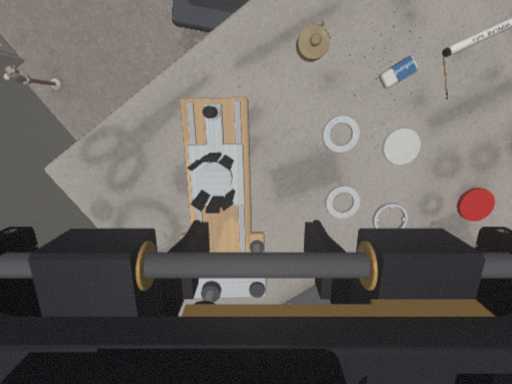

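The wrist view shows the carriage out: knob (210,112), cup (213,179), spacers (342,134) and (344,203), lens (402,146). I'll refine these numerically.

```bash
cat >> h.py <<'E'
def circ(im,u,v,z,h=26,rmax=.03,dark=False):
    """bright disc/ring outline near (u,v) -> world centre on plane z"""
    u,v=int(u),int(v);y0,x0=max(v-h,0),max(u-h,0)
    g=cv2.cvtColor(im['pixels'],cv2.COLOR_RGB2GRAY)[y0:v+h,x0:u+h]
    g=cv2.resize(g,None,fx=4,fy=4,interpolation=cv2.INTER_CUBIC)
    t,m=cv2.threshold(g,0,255,cv2.THRESH_BINARY+cv2.THRESH_OTSU)
    if dark: m=255-m
    best=[]
    for k in cv2.findContours(m,cv2.RETR_EXTERNAL,cv2.CHAIN_APPROX_NONE)[0]:
        if len(k)>60:
            (a,b),ax,_=cv2.fitEllipse(cv2.convexHull(k)) ; best.append((np.hypot(a-4*(u-x0),b-4*(v-y0)),a,b,ax,cv2.contourArea(k)))
    d,a,b,ax,ar=min(best); uu,vv=x0+(a-1.5)/4,y0+(b-1.5)/4
    p=ray(im,uu,vv,z); print(np.round((uu,vv),1),'ax',np.round(np.array(ax)/4,1),'thr',t,'->',p.round(4)); return p
E
python3 - <<'E'
from h import *
im=snap('wrist','w3.png')
ps=[circ(im,*q) for q in [(342,134,.0055),(344,203,.0055),(402,146,.006)]]
im=snap('top','t3.png')
for q in [(245,219,.0055),(233,180,.0055),(209,219,.006),(201,175,.0055)]: circ(im,*q,h=16)
c=im['pixels'][150:240,290:350];cv2.imwrite('pics/t3c.png',cv2.resize(c,None,fx=6,fy=6,interpolation=cv2.INTER_CUBIC)[:,:,::-1])
print('cup pred',pix(im,[.508,.125,.036]),pix(im,[.4275,.111,.06]))
E
```

```text
[341.9 133.6] ax [34.9 37.9] thr 167.0 -> [0.4252 0.2812 0.0055]
[343.8 202.2] ax [31.5 34.7] thr 165.0 -> [0.5188 0.3081 0.0055]
[402.8 146.1] ax [33.9 39. ] thr 171.0 -> [0.4275 0.3667 0.006 ]
[244.6 218.7] ax [20.7 21.2] thr 210.0 -> [0.4268 0.2803 0.0055]
[232.7 179.3] ax [20.6 21. ] thr 209.0 -> [0.5204 0.307  0.0055]
[208.1 218.3] ax [21.2 21.3] thr 216.0 -> [0.4291 0.3654 0.006 ]
[200.8 173.9] ax [20.6 21.6] thr 203.0 -> [0.5343 0.3823 0.0055]
cup pred (np.float64(311.7082289471218), np.float64(181.55907458322412)) (np.float64(320.7059108845773), np.float64(215.82581580241057))
```

View pics/t3c.png

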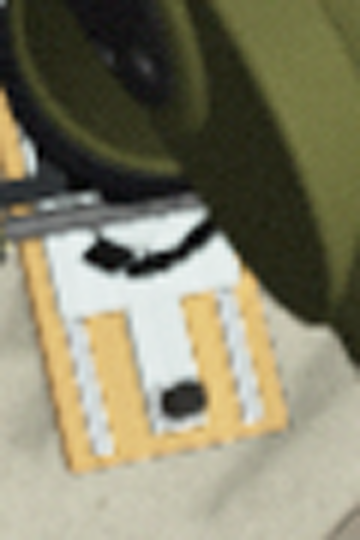

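Run:
```python
from h import *
g=cv2.imread('pics/w3.png');c=g[90:230,170:270]
c=cv2.resize(c,None,fx=6*.7,fy=6*.7,interpolation=cv2.INTER_CUBIC);cv2.imwrite('pics/w3c.png',c)
```

```text
(no output)
```

View pics/w3c.png

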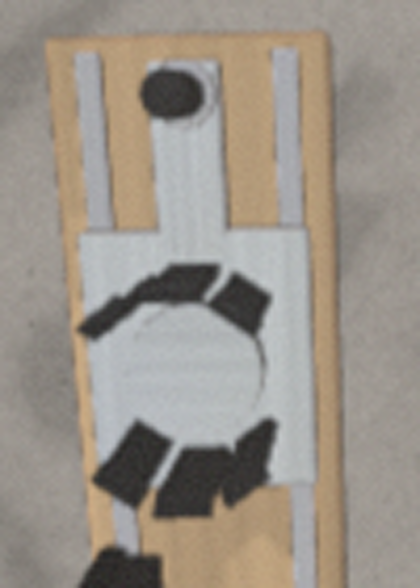

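Run:
```python
from h import *
im=snap('wrist','w3.png');a=np.radians(10)
for n,u,v,z in [('cup',215.5,179.3,.036),('knob',211.2,112.1,.06)]: print(n,ray(im,u,v,z))
m=lambda p:(170+p[0]/4.2,90+p[1]/4.2)
for z,A,B in [(.0215,(48,40),(330,32)),]: print(ray(im,*m(A),z),ray(im,*m(B),z))
d=ray(im,*m((315,478)),.024)-ray(im,*m((303,232)),.024);print('plate edge',np.degrees(np.arctan2(d[1],d[0])),d)
im=snap('scene','s3.png');c=im['pixels'][170:290,280:360];cv2.imwrite('pics/s3c.png',cv2.resize(c,None,fx=5,fy=5,interpolation=cv2.INTER_CUBIC)[:,:,::-1])
print('scene pred cup',pix(im,[.5075,.125,.036]),'knob',pix(im,[.426,.111,.06]))
for q in [(248,237,.0055),(256,209,.0055)]: circ(im,*q,h=16)
```

```text
cup [0.50902829 0.12414407 0.036     ]
knob [0.42623799 0.11204463 0.06      ]
[0.41842902 0.06760435 0.0215    ] [0.40222274 0.14986851 0.0215    ]
plate edge 11.62705501260902 [0.07821253 0.01609322 0.        ]
scene pred cup (np.float64(319.47084178074334), np.float64(228.85860219624436)) knob (np.float64(313.72799323378104), np.float64(249.5148135576093))
[244.9 239.5] ax [36.8 46.2] thr 201.0 -> [0.4144 0.2812 0.0055]
[252.2 207.5] ax [33.8 57.4] thr 200.0 -> [0.5175 0.3155 0.0055]
```

View pics/s3c.png

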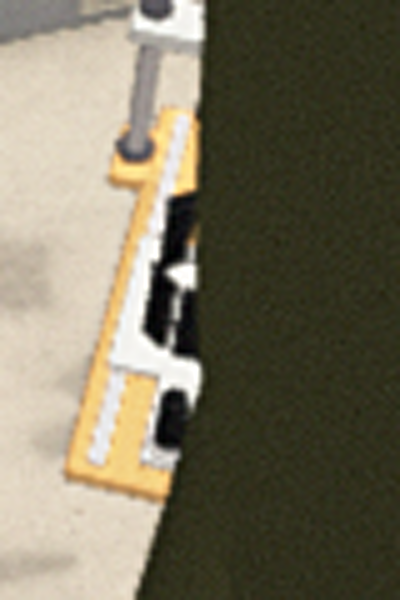

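```bash
python3 -m crank '[[[12,28,0,-0.02,-0.38],[12,28,10,0,-0.38],[12,28,20,0,-0.38],[12,29,35,0,-0.38],[1,0,38,0,-0.38],[0,0,38,0,-0.38],[0,0,38,0,-0.38],[0,0,20,0,-0.38],[0,0,0,0,-0.38],[0,0,0,0,-0.38]]]';  python3 -c "
from h import *
s,M=st()
im=snap('wrist','w4.png')
print(pix(im,s['position']),pix(im,[.4255,.281,.0055]))"
```

```text
time: 9.22
position: [0.427, 0.2747, 0.0313]
tool_rot: [0.295, -3.126, 0.001]
ft_force: [1.2, 0.3, 0.9]
grip_width: 0.689
grip_force: 0.0
t 9.22 p [0.427  0.2747 0.0313] x [-0.982 -0.187  0.002] y [-0.187  0.982 -0.   ] F [1.2 0.3 0.9] w 0.689 0.0
(np.float64(256.71615172928284), np.float64(238.18677514641507)) (np.float64(265.5951764903249), np.float64(222.39362206411732))
```

View pics/w4.png

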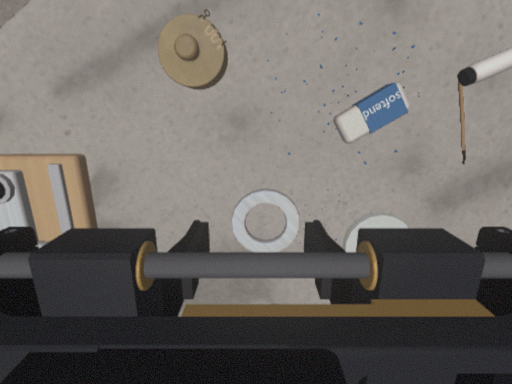

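The wrist view shows the ring at (265,220), which needs a correction of about 2 mm in tool x and 6.5 mm in tool y. I'll apply it, go down and grip.

```bash
python3 -m crank '[[[2,6.5,0,0,-0.38],[0,0,14,0,-0.38],[0,0,9,0,-0.38],[0,0,5,0,-0.38],[0,0,0,0,-0.38],[0,0,0,0,0.6],[0,0,0,0,0.6],[0,0,0,0,0.6],[0,0,0,0,0.6],[0,0,0,0,0.6]]]' 25
```

```text
time: 10.1
position: [0.4246, 0.2814, 0.0037]
tool_rot: [-0.295, 3.127, 0.0]
ft_force: [0.3, -0.3, 0.0]
grip_width: 0.554
grip_force: 25.0
```

```bash
python3 -m crank '[[[0,0,-10,0,0.6],[0,0,-30,0,0.6],[0,0,-38,0,0.6],[0,0,-38,0,0.6],[-9,-28,-4,0,0.6],[-9,-28,0,0,0.6],[-9,-28,0,0,0.6],[-9,-28,0,0,0.6],[-9,-28,0,0,0.6],[-8,-29,0,0,0.6]]]'; python3 -m crank '[[[0,0,0,0,0.6],[0,0,0,0,0.6],[0,0,0,0,0.6]]]'; python3 -c "
from h import *
s,M=st()
im=snap('wrist','w5.png')
"
```

```text
time: 10.93
position: [0.5088, 0.1242, 0.1246]
tool_rot: [-0.296, 3.126, -0.0]
ft_force: [0.2, 1.8, -0.2]
grip_width: 0.555
grip_force: 25.0
time: 11.18
position: [0.5079, 0.126, 0.124]
tool_rot: [-0.296, 3.127, 0.001]
ft_force: [-0.3, -0.1, -0.7]
grip_width: 0.551
grip_force: 25.0
t 11.18 p [0.5079 0.126  0.124 ] x [-0.982 -0.187 -0.   ] y [-0.187  0.982  0.001] F [-0.3 -0.1 -0.7] w 0.551 25.0
```

View pics/w5.png

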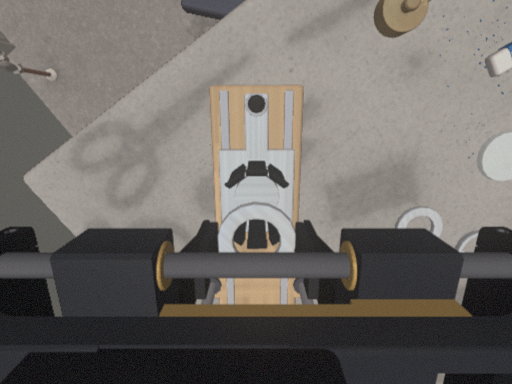

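The ring is in line with the knob at u=257, and the walls straddle it symmetrically. I'll lower it.

```bash
python3 -c "
from h import *
s,M=st()
im=snap('wrist','w6.png')
k=ray(im,256.7,104,.06);print(k,k+.082*np.array([.982,.187,0]))"; python3 -m crank '[[[0,0,20,0,0.6],[0,0,16,0,0.6],[0,0,8,0,0.6],[0,0,8,0,0.6],[0,0,6,0,0.6],[0,0,0,0,0.6]]]'
```

```text
t 11.23 p [0.5076 0.1266 0.124 ] x [-0.982 -0.189 -0.   ] y [-0.189  0.982  0.   ] F [0.4 0.7 0.7] w 0.558 25.0
[0.42629826 0.11105539 0.06      ] [0.50682226 0.12638939 0.06      ]
time: 11.78
position: [0.5072, 0.1257, 0.0646]
tool_rot: [0.297, -3.126, -0.0]
ft_force: [-0.8, 0.4, -0.8]
grip_width: 0.555
grip_force: 25.0
```

Clear of the walls with no force. I'll continue down to the seat.

```bash
python3 -m crank '[[[0,0,8,0,0.6],[0,0,8,0,0.6],[0,0,5,0,0.6],[0,0,3,0,0.6],[0,0,0,0,0.6]]]'
```

```text
time: 12.2
position: [0.5079, 0.1249, 0.0407]
tool_rot: [0.295, -3.127, 0.0]
ft_force: [0.3, -0.1, 0.0]
grip_width: 0.557
grip_force: 25.0
```

```bash
python3 -m crank '[[[0,0,0,0,-0.38],[0,0,0,0,-0.38],[0,0,0,0,-0.38],[0,0,-10,0,-0.38],[0,0,-25,0,-0.38],[0,0,-30,0,-0.38],[0,0,-20,0,-0.38],[-7,28,0,0,-0.38],[-7,30,0,0,-0.38],[-7,30,0,0,-0.38]]]'; python3 -m crank '[[[-7,30,0,0,-0.38],[-8,30,0,0,-0.38],[-8,30,0,0,-0.38],[0,0,20,-0.1,-0.38],[0,0,20,-0.1,-0.38],[0,0,20,-0.1,-0.38],[0,0,10,0,-0.38],[0,0,0,0,-0.38],[0,0,0,0,-0.38]]]' ;  python3 -c "
from h import *
s,M=st()
im=snap('wrist','w7.png')
u,v=pix(im,[.518,.3075,.0055]);print(u,v);circ(im,u,v-2,.0055,h=42)
im=snap('top','t7.png');c=im['pixels'][150:240,180:350];cv2.imwrite('pics/t7c.png',cv2.resize(c,None,fx=4.5,fy=4.5,interpolation=cv2.INTER_CUBIC)[:,:,::-1])"
```

```text
time: 13.03
position: [0.5134, 0.216, 0.1284]
tool_rot: [-0.291, 3.125, -0.001]
ft_force: [-0.0, 0.5, -0.2]
grip_width: 0.69
grip_force: 0.0
time: 13.78
position: [0.5182, 0.3082, 0.057]
tool_rot: [0.755, -3.049, -0.0]
ft_force: [-1.0, -0.1, 1.6]
grip_width: 0.689
grip_force: 0.0
t 13.78 p [0.5182 0.3082 0.057 ] x [-0.885 -0.466  0.   ] y [-0.466  0.885  0.   ] F [-1.  -0.1  1.6] w 0.689 0.0
255.4758441441163 210.00710374261178
[255.2 210.3] ax [56.7 60.1] thr 163.0 -> [0.5183 0.3074 0.0055]
```

View pics/w7.png

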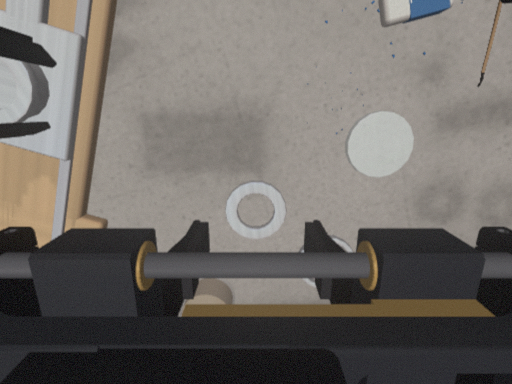

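The ring is at (255,210), right where predicted. The retaining ring is clear of the right finger, and the stacked ring's cup is at the left edge.

```bash
python3 -m crank '[[[0,-0.5,20,0,-0.38],[0,0,18,0,-0.38],[0,0,10,0,-0.38],[0,0,5,0,-0.38],[0,0,0,0,-0.38],[0,0,0,0,0.6],[0,0,0,0,0.6],[0,0,0,0,0.6],[0,0,0,0,0.6],[0,0,0,0,0.6]]]' 25;python3 -m crank '[[[0,0,-20,0,0.6],[0,0,-35,0,0.6],[0,0,-35,0,0.6],[0,0,-30,0.1,0.6],[0,0,0,0.1,0.6],[0,0,0,0.1,0.6],[8,-30,0,0,0.6],[8,-30,0,0,0.6],[7,-30,0,0,0.6],[7,-30,0,0,0.6]]]'; python3 -c "
from h import *
s,M=st(); d=np.array([.5077,.1255,.128])-s['position'];print((M.T@d*1000).round(1))"
```

```text
time: 14.72
position: [0.519, 0.3084, 0.0046]
tool_rot: [-0.759, 3.047, 0.001]
ft_force: [-0.2, 1.2, 4.5]
grip_width: 0.551
grip_force: 25.0
time: 15.55
position: [0.5107, 0.1832, 0.1234]
tool_rot: [0.297, -3.127, 0.001]
ft_force: [1.3, -0.6, -0.1]
grip_width: 0.549
grip_force: 25.0
t 15.55 p [0.5107 0.1832 0.1234] x [-0.982 -0.188  0.   ] y [-0.188  0.982 -0.   ] F [ 1.3 -0.6 -0.1] w 0.549 25.0
[ 13.8 -56.1  -4.6]
```

```bash
python3 -m crank '[[[5,-20,0,0,0.6],[5,-20,0,0,0.6],[4,-16,0,0,0.6],[0,0,0,0,0.6],[0,0,0,0,0.6]]]'; python3 -c "
from h import *
s,M=st(); d=np.array([.5077,.1255,.049])-s['position'];print((M.T@d*1000).round(1))"
```

```text
time: 15.97
position: [0.508, 0.1259, 0.1235]
tool_rot: [-0.292, 3.128, -0.001]
ft_force: [0.1, 0.5, -0.2]
grip_width: 0.548
grip_force: 25.0
t 15.97 p [0.508  0.1259 0.1235] x [-0.983 -0.185 -0.   ] y [-0.185  0.983 -0.   ] F [ 0.1  0.5 -0.2] w 0.548 25.0
[ 0.4 -0.3 74.5]
```

```bash
python3 -m crank '[[[0,0,20,0,0.6],[0,0,18,0,0.6],[0,0,8,0,0.6],[0,0,8,0,0.6],[0,0,8,0,0.6],[0,0,6,0,0.6],[0,0,4,0,0.6],[0,0,2,0,0.6],[0,0,0,0,0.6]]]'; python3 -m crank '[[[0,0,0,0,0.6]]]'
```

```text
time: 16.72
position: [0.5079, 0.1268, 0.0493]
tool_rot: [0.295, -3.127, -0.0]
ft_force: [0.4, -0.5, -0.5]
grip_width: 0.552
grip_force: 25.0
time: 16.8
position: [0.508, 0.1268, 0.0496]
tool_rot: [-0.295, 3.128, -0.0]
ft_force: [0.7, -0.7, -1.0]
grip_width: 0.55
grip_force: 25.0
```

```bash
python3 -m crank '[[[0,0,1.5,0,0.6],[0,0,0,0,-0.38],[0,0,0,0,-0.38],[0,0,0,0,-0.38],[0,0,-10,0,-0.38],[0,0,-25,0,-0.38],[0,0,-30,0,-0.38],[0,0,-10,0,-0.38],[4,26,0,0,-0.38],[4,28,0,0,-0.38]]]'; python3 -m crank '[[[4,28,0,0,-0.38],[4,28,0,0,-0.38],[4,28,0,0,-0.38],[4,28,0,0,-0.38],[4,28,0,0,-0.38],[4,28,20,0,-0.38],[4,28,30,0,-0.38],[0,0,15,0,-0.38],[0,0,0,0,-0.38],[0,0,0,0,-0.38]]]' ;  python3 -c "
from h import *
s,M=st()
im=snap('wrist','w8.png')
u,v=pix(im,[.4265,.366,.006]);print(u,v);p=circ(im,u,v,.006,h=42);print(M.T@(p-s['position']))"
```

```text
time: 17.63
position: [0.4915, 0.177, 0.1245]
tool_rot: [-0.287, 3.126, -0.002]
ft_force: [-0.1, 0.5, -0.5]
grip_width: 0.693
grip_force: 0.0
time: 18.47
position: [0.4254, 0.365, 0.0576]
tool_rot: [0.296, -3.126, 0.002]
ft_force: [0.5, -0.5, 0.2]
grip_width: 0.69
grip_force: 0.0
t 18.47 p [0.4254 0.365  0.0576] x [-0.982 -0.188  0.002] y [-0.188  0.982 -0.001] F [ 0.5 -0.5  0.2] w 0.69 0.0
257.63432166936565 212.0789731667557
[257.  213.3] ax [57.4 60.7] thr 167.0 -> [0.4276 0.3657 0.006 ]
[-0.00238388  0.00030591  0.05163448]
```

View pics/w8.png

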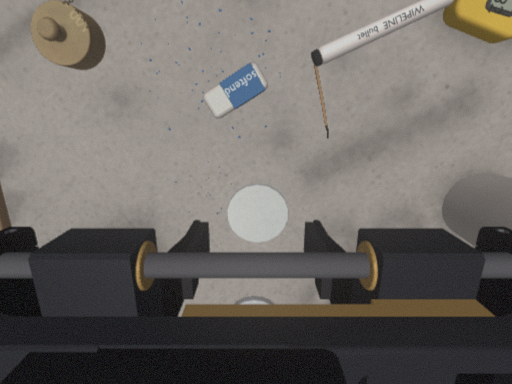

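The lens is centred at (257,213). I'll shift -2 mm in tool x, go down and grip.

```bash
python3 -m crank '[[[-2,0,20,0,-0.38],[0,0,18,0,-0.38],[0,0,10,0,-0.38],[0,0,6,0,-0.38],[0,0,0,0,-0.38],[0,0,0,0,0.6],[0,0,0,0,0.6],[0,0,0,0,0.6],[0,0,0,0,0.6],[0,0,0,0,0.6]]]' 25;python3 -m crank '[[[0,0,-20,0,0.6],[0,0,-35,0,0.6],[0,0,-35,0,0.6],[0,0,-32,0,0.6],[0,0,0,0,0.6]]]'; python3 -c "
from h import *
s,M=st(); d=np.array([.5077,.126,.128])-s['position'];print((M.T@d*1000).round(1))"
```

```text
time: 19.35
position: [0.4285, 0.3665, 0.0051]
tool_rot: [-0.295, 3.126, 0.001]
ft_force: [-0.3, -0.9, 5.2]
grip_width: 0.558
grip_force: 25.0
time: 19.77
position: [0.4303, 0.3693, 0.1325]
tool_rot: [-0.295, 3.118, 0.008]
ft_force: [0.3, 1.9, -0.3]
grip_width: 0.553
grip_force: 25.0
t 19.77 p [0.4303 0.3693 0.1325] x [-0.982 -0.188 -0.01 ] y [-0.188  0.982  0.004] F [ 0.3  1.9 -0.3] w 0.553 25.0
[ -30.3 -253.6    3.7]
```

```bash
python3 -m crank '[[[-3,-27,0,0,0.6],[-4,-29,0,0,0.6],[-3,-29,0,0,0.6],[-4,-29,0,0,0.6],[-3,-29,0,0,0.6],[-4,-29,0,0,0.6],[-3,-29,0,0,0.6],[-3,-29,0,0,0.6],[-3,-22,0,0,0.6],[0,0,0,0,0.6]]]'; python3 -m crank '[[[0,0,0,0,0.6],[0,0,0,0,0.6]]]'; python3 -c "
from h import *
s,M=st(); d=np.array([.5077,.126,.056])-s['position'];print((M.T@d*1000).round(1))
im=snap('wrist','w9.png')"
```

```text
time: 20.6
position: [0.5058, 0.1176, 0.1252]
tool_rot: [0.283, -3.128, 0.005]
ft_force: [0.7, -0.3, -0.4]
grip_width: 0.55
grip_force: 25.0
time: 20.77
position: [0.5039, 0.125, 0.1257]
tool_rot: [0.296, -3.127, -0.001]
ft_force: [0.3, 0.0, 0.1]
grip_width: 0.559
grip_force: 25.0
t 20.77 p [0.5039 0.125  0.1257] x [-0.982 -0.188  0.   ] y [-0.188  0.982  0.001] F [0.3 0.  0.1] w 0.559 25.0
[-4.   0.2 69.7]
```

View pics/w9.png

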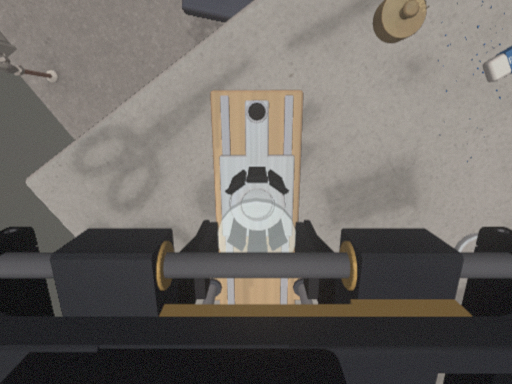

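The lens is held, and the spacers show in the cup through the glass at (257,203), lying flat. I'll shift -4 mm in tool x and lower.

```bash
python3 -m crank '[[[-4,0,0,0,0.6],[0,0,18,0,0.6],[0,0,16,0,0.6],[0,0,8,0,0.6],[0,0,8,0,0.6],[0,0,8,0,0.6],[0,0,6,0,0.6],[0,0,3,0,0.6],[0,0,2,0,0.6],[0,0,0,0,0.6]]]'; python3 -m crank '[[[0,0,0.5,0,0.6],[0,0,0,0,0.6]]]'
```

```text
time: 21.65
position: [0.5085, 0.125, 0.057]
tool_rot: [-0.295, 3.127, 0.0]
ft_force: [0.5, 0.8, -0.6]
grip_width: 0.554
grip_force: 25.0
time: 21.82
position: [0.5086, 0.1249, 0.0569]
tool_rot: [-0.295, 3.127, -0.0]
ft_force: [-1.0, 0.8, 0.1]
grip_width: 0.553
grip_force: 25.0
```

```bash
python3 -m crank '[[[0,0,1.5,0,0.6],[0,0,0,0,-0.38],[0,0,0,0,-0.38],[0,0,0,0,-0.38],[0,0,-10,0,-0.38],[0,0,-25,0,-0.38],[0,0,-25,0,-0.38],[0,0,-10,0,-0.38],[-8,26,0,0,-0.38],[-8,27,0,0,-0.38]]]' ; python3 -m crank '[[[-8,28,0,0,-0.38],[-8,28,0,0,-0.38],[-8,28,0,0,-0.38],[-8,28,0,0,-0.38],[-8,28,0,0,-0.38],[-8,28,20,0,-0.38],[-8,28,30,0,-0.38],[0,0,15,0,-0.38],[0,0,0,0,-0.38],[0,0,0,0,-0.38]]]' ;  python3 -c "
from h import *
s,M=st()
im=snap('wrist','w10.png')
u,v=pix(im,[.5325,.382,.0055]);print(u,v);p=circ(im,u,v,.0055,h=42);print(M.T@(p-s['position']))"
```

```text
time: 22.65
position: [0.5156, 0.1781, 0.1263]
tool_rot: [-0.287, 3.126, -0.003]
ft_force: [0.0, 0.4, -0.8]
grip_width: 0.689
grip_force: 0.0
time: 23.48
position: [0.5319, 0.3816, 0.059]
tool_rot: [0.295, -3.125, 0.003]
ft_force: [-0.2, -0.9, 1.1]
grip_width: 0.688
grip_force: 0.0
t 23.48 p [0.5319 0.3816 0.059 ] x [-0.982 -0.187  0.003] y [-0.187  0.982 -0.002] F [-0.2 -0.9  1.1] w 0.688 0.0
257.14818369632854 210.67299223173865
[258.2 210.6] ax [56.2 59.9] thr 167.0 -> [0.5323 0.3828 0.0055]
[-0.00073825  0.00126294  0.05352232]
```

View pics/w10.png

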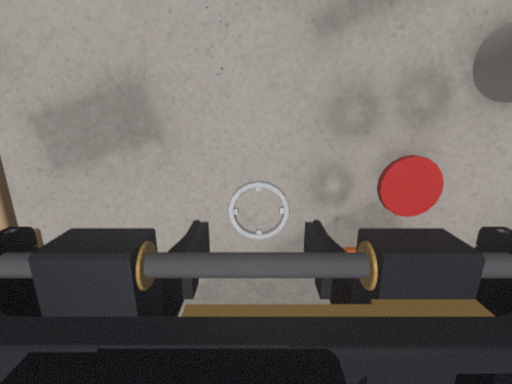

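The retaining ring is centred at (258,211), and the orange decoy is clear of the right finger. I'll grip it.

```bash
python3 -m crank '[[[-0.5,1,20,0,-0.38],[0,0,18,0,-0.38],[0,0,10,0,-0.38],[0,0,6,0,-0.38],[0,0,0,0,-0.38],[0,0,0,0,0.6],[0,0,0,0,0.6],[0,0,0,0,0.6],[0,0,0,0,0.6],[0,0,0,0,0.6]]]' 25;python3 -m crank '[[[0,0,-20,0,0.6],[0,0,-35,0,0.6],[0,0,-35,0,0.6],[0,0,-33,0,0.6],[0,0,0,0,0.6],[0,0,0,0,0.6]]]'; python3 -c "
from h import *
s,M=st(); d=np.array([.5077,.1258,.128])-s['position'];print((M.T@d*1000).round(1))"
```

```text
time: 24.37
position: [0.5336, 0.3845, 0.0075]
tool_rot: [-0.295, 3.126, 0.002]
ft_force: [0.4, 1.4, 3.9]
grip_width: 0.394
grip_force: 2.4
time: 24.87
position: [0.5337, 0.3851, 0.1316]
tool_rot: [-0.295, 3.124, 0.003]
ft_force: [-1.0, 0.4, -0.0]
grip_width: 0.204
grip_force: 0.0
t 24.87 p [0.5337 0.3851 0.1316] x [-0.982 -0.187 -0.004] y [-0.187  0.982  0.002] F [-1.   0.4 -0. ] w 0.204 0.0
[  74.1 -249.9    2.9]
```

Missed: it closed without the ring. I'll open and find the ring again.

```bash
python3 -m crank '[[[0,0,0,0,-0.38],[0,0,0,0,-0.38],[0,0,0,0,-0.38],[0,0,0,0,-0.38],[0,0,0,0,-0.38],[0,0,0,0,-0.38],[0,0,0,0,-0.38]]]'; python3 -c "
from h import *
s,M=st()
im=snap('wrist','w11.png')
u,v=pix(im,[.5336,.3845,.0055]);print(u,v)
g=cv2.cvtColor(im['pixels'],cv2.COLOR_RGB2GRAY)[:225]
m=(g>172).astype(np.uint8)*255
for k in cv2.findContours(m,cv2.RETR_EXTERNAL,cv2.CHAIN_APPROX_NONE)[0]:
    if len(k)>30:
        e=cv2.fitEllipse(cv2.convexHull(k));p=ray(im,*e[0],.0055);print(len(k),np.round(e[0],1),np.round(e[1],1),p.round(4),(M.T@(p-s['position'])).round(4))
"
```

```text
time: 25.45
position: [0.5326, 0.3838, 0.1288]
tool_rot: [0.295, -3.127, 0.0]
ft_force: [0.4, 0.2, 0.6]
grip_width: 0.632
grip_force: 0.0
t 25.45 p [0.5326 0.3838 0.1288] x [-0.982 -0.187  0.001] y [-0.187  0.982 -0.   ] F [0.4 0.2 0.6] w 0.632 0.0
257.0392862407172 188.6365346181135
45 [ 38.  212.5] [ 3.  18.8] [0.6045 0.1559 0.0055] [-0.028  -0.2373  0.1233]
125 [255.7 187.2] [43.8 45.7] [0.5324 0.3828 0.0055] [ 0.0004 -0.0009  0.1233]
135 [ 43.1 192. ] [ 7.1 87.8] [0.5798 0.1618 0.0055] [-0.0048 -0.2269  0.1233]
255 [ -41.8 -354.1] [ 43.4 814.9] [0.1949 0.1124 0.0055] [ 0.3825 -0.2034  0.1235]
253 [516.4  56.1] [ 86.  111.9] [0.3626 0.5981 0.0055] [0.1268 0.2423 0.1233]
```

```bash
python3 -m crank '[[[0,-1,35,0,-0.38],[0,0,35,0,-0.38],[0,0,30,0,-0.38],[0,0,18,0,-0.38],[0,0,6,0,-0.38],[0,0,0,0,-0.38],[0,0,0,0,-0.38]]]' 25; python3 -c "
from h import *
s,M=st();im=snap('wrist','w12.png');u,v=pix(im,[.5324,.3828,.0055]);print(u,v);g=cv2.cvtColor(im['pixels'],cv2.COLOR_RGB2GRAY)[:222,200:310]
k=max(cv2.findContours((g>165).astype(np.uint8)*255,cv2.RETR_EXTERNAL,cv2.CHAIN_APPROX_NONE)[0],key=len);print(cv2.boundingRect(k))"
```

```text
time: 26.08
position: [0.5334, 0.3835, 0.0061]
tool_rot: [-0.295, 3.127, 0.001]
ft_force: [0.4, 0.3, 0.4]
grip_width: 0.69
grip_force: 0.0
t 26.08 p [0.5334 0.3835 0.0061] x [-0.982 -0.187 -0.001] y [-0.187  0.982  0.001] F [0.4 0.3 0.4] w 0.69 0.0
255.8596728103756 236.23185029010727
(22, 201, 69, 21)
```

```bash
python3 -m crank '[[[0,0,4,0,-0.38],[0,0,0,0,-0.38]]]' 25; python3 -m crank '[[[0,0,0,0,0.6],[0,0,0,0,0.6],[0,0,0,0,0.6],[0,0,0,0,0.6],[0,0,0,0,0.6],[0,0,0,0,0.6]]]'
```

```text
time: 26.3
position: [0.5336, 0.3833, 0.0021]
tool_rot: [-0.295, 3.126, 0.001]
ft_force: [0.4, 0.2, 0.0]
grip_width: 0.691
grip_force: 0.0
time: 26.8
position: [0.5332, 0.383, 0.0016]
tool_rot: [-0.295, 3.127, 0.0]
ft_force: [-0.7, -0.6, 3.4]
grip_width: 0.562
grip_force: 25.0
```

```bash
python3 -m crank '[[[0,0,-15,0,0.6],[0,0,-35,0,0.6],[0,0,-35,0,0.6],[0,0,-35,0,0.6],[0,0,-5,0,0.6],[0,0,0,0,0.6]]]' 30; python3 -m crank '[[[8,-27,0,0,0.6],[8,-28,0,0,0.6],[8,-28,0,0,0.6],[8,-28,0,0,0.6],[8,-28,0,0,0.6],[8,-28,0,0,0.6],[8,-28,0,0,0.6],[8,-28,0,0,0.6],[8,-25,0,0,0.6],[0,0,0,0,0.6]]]';python3 -m crank '[[[0,0,0,0,0.6],[0,0,0,0,0.6]]]'; python3 -c "
from h import *
s,M=st(); d=np.array([.508,.1255,.0605])-s['position'];print((M.T@d*1000).round(1))
im=snap('wrist','w13.png')
g=cv2.cvtColor(im['pixels'],cv2.COLOR_RGB2GRAY)
for nm,p in [('lens',(.5078,.1255,.058)),('ring',s['position'])]:print(nm,pix(im,p))
c=im['pixels'][80:130,235:280];kk=(cv2.cvtColor(c,cv2.COLOR_RGB2GRAY)<70);v,u=np.nonzero(kk);k=ray(im,u.mean()+235,v.mean()+80,.06);print('knob',len(u),u.mean()+235,v.mean()+80,k,'cup',k+.082*np.array([.982,.188,0]))"
```

```text
time: 27.3
position: [0.5342, 0.3845, 0.1302]
tool_rot: [-0.295, 3.122, 0.004]
ft_force: [-0.4, 0.8, -0.7]
grip_width: 0.558
grip_force: 30.0
time: 28.13
position: [0.5075, 0.1182, 0.1241]
tool_rot: [0.282, -3.125, 0.007]
ft_force: [0.9, -0.2, -0.2]
grip_width: 0.557
grip_force: 30.0
time: 28.3
position: [0.5079, 0.1261, 0.1254]
tool_rot: [0.295, -3.126, -0.001]
ft_force: [0.6, 0.5, 0.2]
grip_width: 0.56
grip_force: 30.0
t 28.3 p [0.5079 0.1261 0.1254] x [-0.982 -0.187  0.001] y [-0.187  0.982  0.001] F [0.6 0.5 0.2] w 0.56 30.0
[-0.  -0.6 64.9]
lens (np.float64(255.93841880335148), np.float64(204.18277597554172))
ring (np.float64(256.71552346789804), np.float64(238.18643729273782))
knob 200 255.94 105.55 [0.42771482 0.1103154  0.06      ] cup [0.50823882 0.1257314  0.06      ]
```

```bash
python3 -m crank '[[[0,-0.5,20,0,0.6],[0,0,14,0,0.6],[0,0,8,0,0.6],[0,0,8,0,0.6],[0,0,6,0,0.6],[0,0,4,0,0.6],[0,0,2,0,0.6],[0,0,1,0,0.6],[0,0,0,0,0.6],[0,0,0,0,0.6]]]' ; python3 -m crank '[[[0,0,1,0,0.6],[0,0,0,0,0.6],[0,0,0,0,0.6]]]'
```

```text
time: 29.18
position: [0.5091, 0.1253, 0.0635]
tool_rot: [-0.295, 3.127, -0.0]
ft_force: [-1.0, 0.5, -0.5]
grip_width: 0.558
grip_force: 30.0
time: 29.43
position: [0.5088, 0.1252, 0.0623]
tool_rot: [-0.295, 3.127, -0.0]
ft_force: [1.0, 0.2, -0.7]
grip_width: 0.555
grip_force: 30.0
```

```bash
python3 -m crank '[[[0,0,1,0,0.6],[0,0,1,0,0.6],[0,0,0,0,0.6],[0,0,0,0,0.6]]]'; python3 -m crank '[[[0,0,0.5,0,0.6],[0,0,0,0,-0.38],[0,0,0,0,-0.38],[0,0,0,0,-0.38],[0,0,-10,0,-0.38],[0,0,-25,0,-0.38],[0,0,-30,0,-0.38],[0,0,0,0,-0.38],[0,0,0,0,-0.38]]]'; python3 -c "
from h import *
s,M=st();im=snap('wrist','w14.png')
for z in (.065,.036): print(z,pix(im,[.5082,.1257,z]))"
```

```text
time: 29.77
position: [0.5086, 0.1252, 0.06]
tool_rot: [0.295, -3.127, 0.0]
ft_force: [-0.1, -0.7, 0.2]
grip_width: 0.56
grip_force: 30.0
time: 30.52
position: [0.5103, 0.1257, 0.127]
tool_rot: [-0.295, 3.123, -0.001]
ft_force: [0.9, 0.1, -0.5]
grip_width: 0.686
grip_force: 0.0
t 30.52 p [0.5103 0.1257 0.127 ] x [-0.982 -0.187 -0.004] y [-0.187  0.982 -0.001] F [ 0.9  0.1 -0.5] w 0.686 0.0
0.065 (np.float64(257.2058092640481), np.float64(203.82472073306315))
0.036 (np.float64(257.1505105048899), np.float64(193.99108402512218))
```

Run:
```python
import cv2,numpy as np
g=cv2.imread('pics/w14.png',0)[160:226,214:302]
g=cv2.resize(g,(88,33),interpolation=cv2.INTER_AREA)
for r in g: print(''.join(' .:-=+*#%@'[min(9,int(x)//26)] for x in r))
```

```text
=+****+*##########################*=::::::::::::::::+###**#####################**+++++==
++****+*###################*=--+*#*-::::::::::::::::=##+--=+*##################**++*+++=
++*****#################**=:::::-++:::::::::::::::::-++::.::-=+*##########*####*+++*++++
++******#############**=-:::::::-+-::::::::::::::::::==::::::::-+*########**###*+++*++=+
+*******###########*=-:::::::::::-:::::::::::::::::::::::::::::.::-+*####*#####****+++++
+*******##########+-::::::::::::-:::::::::::::::::::::-=::::::::::::=*########**+**+++++
++******#########*-::::::::::::-=-::::::::::::::::::::-=:.:::::::::::=*###*###**++**++=+
++******########*-:::::::::::::=*+======++++=======++***-:::::::::::.:=*#####***++*+++=+
++******#######*-:::::::::::::-=+*****#######********++++-:::::::::::::=**####**+*+*++=+
++*******#####*=:::::::::::-=**##########*###########***++=--:::::::::::=**###**++*+++=+
++*******###*=-:::::::::-=**###**#####**#####*############**+=--::::::::::-+*#**+++++==+
=+*******##*-::::::::-+**#*#***##############*###############*+++=-::::::::=*#**+**+++=+
==*****+*###*+=-:::-=*##***#####
[... 1136 characters left out ...]
########*=+#%%%%%#%%%%######*########**#*####%%###%##++###**##**##**+++++==++
+++*****+*#########*+=+#%%%%%%%%%%%####################%%%#####++*##*###*###***+++++==+*
+++*****+*##########*+==*##%%%%%%%%#%%%#%%%%######%######%###*++*##***##**###*++++++++++
+++*******######**####*+==+*#%%%%%%%%%##%%%%%####%#########*++*###**++#######*++++++==++
++++******#######*++*###*===+*###%%%%#####%%%############*+=+*###*+-:=*#**#*#*++++++=+++
++++******#######*::=+###**====++*######**+++*#######*++=++*##**+-:.:-+***###*++++++++**
++++******######*=:..:=*##****++==+++++++*****++**+++++**####*=-:.::::=*#*##***+++++=++*
++++*******#####*-..:.::=+***###**++++=++###**=+++++**##***+=-:...:::.-+*##***++++++=+++
```

The ring outline is symmetric about u≈257 and v≈203, as predicted for the cup axis, so the stack sits flat. Next is the knob.

```bash
python3 -m crank '[[[22,0,0,0,0],[28,0,0,0,0],[28,0,0,0,0],[6,0,0,0,0],[0,0,25,0,0],[0,0,28,0,0],[0,0,25,0,0],[0,0,12,0,0],[0,0,2,0,0],[0,0,0,0,0]]]'; python3 -c "
from h import *
s,M=st(); d=np.array([.4275,.1106,.034])-s['position'];print((M.T@d*1000).round(1))"
```

```text
time: 31.4
position: [0.4252, 0.1097, 0.0316]
tool_rot: [0.296, -3.125, -0.002]
ft_force: [-1.3, -0.5, -0.3]
grip_width: 0.499
grip_force: 0.0
t 31.4 p [0.4252 0.1097 0.0316] x [-0.982 -0.187  0.003] y [-0.187  0.982  0.001] F [-1.3 -0.5 -0.3] w 0.499 0.0
[-2.4  0.5 -2.4]
```

```bash
python3 -m crank '[[[0,0.5,-2,0,1],[0,0,0,0,1],[0,0,0,0,1],[0,0,0,0,1],[0,0,0,0,1],[0,0,0,0,1],[0,0,0,0,1]]]' 30; python3 -m crank '[[[-3,0,0,0,1],[-6,0,0,0,1],[-9,0,0,0,1],[-11,0,0,0,1],[-11,0,0,0,1],[-11,0,0,0,1],[-11,0,0,0,1],[-11,0,0,0,1],[-10,0,0,0,1],[-8,0,0,0,1]]]'
```

```text
time: 31.98
position: [0.4264, 0.1103, 0.035]
tool_rot: [-0.295, 3.127, 0.0]
ft_force: [-0.5, 0.1, 2.0]
grip_width: 0.147
grip_force: 30.0
time: 32.82
position: [0.516, 0.1278, 0.035]
tool_rot: [0.295, -3.127, -0.001]
ft_force: [-2.7, 1.4, 7.4]
grip_width: 0.15
grip_force: 30.0
```

```bash
python3 -m crank '[[[-6,0,0,0,1],[-4,0,0,0,1],[-4,0,0,0,1],[-3,0,0,0,1],[-3,0,0,0,1],[-2,0,0,0,1],[0,0,0,0,1],[0,0,0,0,1]]]'
```

```text
time: 33.48
position: [0.5328, 0.131, 0.0349]
tool_rot: [0.295, -3.118, 0.004]
ft_force: [-13.4, -2.0, 17.4]
grip_width: 0.149
grip_force: 30.0
```

```bash
python3 -m crank '[[[0,0,0,0,0.3],[0,0,0,0,0.1],[0,0,0,0,0.1],[0,0,-15,0,0.1],[0,0,-30,0,0.1],[0,0,-36,0,0.5],[0,0,-36,0,1],[0,0,-36,0,1],[0,0,-10,0,1],[0,0,0,0,1]]]' 20;  python3 -c "
from h import *
s,M=st(); d=np.array([.6138,.1466,.17])-s['position'];print((M.T@d*1000).round(1))
im=snap('wrist','w15.png');k=cv2.cvtColor(im['pixels'],cv2.COLOR_RGB2GRAY);u0,v0=pix(im,[.5325,.131,.06]);print(u0,v0)
u0,v0=int(u0),int(v0);c=k[v0-14:v0+14,u0-14:u0+14]<70;v,u=np.nonzero(c);print(len(u),u.mean()+u0-14,v.mean()+v0-14,ray(im,u.mean()+u0-14,v.mean()+v0-14,.06))"
```

```text
time: 34.32
position: [0.5395, 0.1317, 0.201]
tool_rot: [-0.294, 3.121, -0.001]
ft_force: [-0.2, -0.5, 0.7]
grip_width: 0.156
grip_force: 0.0
t 34.32 p [0.5395 0.1317 0.201 ] x [-0.982 -0.187 -0.007] y [-0.187  0.982 -0.001] F [-0.2 -0.5  0.7] w 0.156 0.0
[-75.5   0.9  31.5]
257.30015321890943 176.47299793202586
132 257.0151515151515 174.9848484848485 [0.53089622 0.13037277 0.06      ]
```

```bash
python3 -m crank '[[[-18,0,0,0,1],[-25,0,0,0,1],[-20,0,0,0,1],[-12,1,0,0,1],[0,0,10,0,1],[0,0,8,0,1],[0,0,8,0,1],[0,0,0,0,1]]]';  python3 -c "
from h import *
s,M=st()"
```

```text
time: 35.03
position: [0.6081, 0.1454, 0.1681]
tool_rot: [0.296, -3.122, 0.002]
ft_force: [0.1, 0.2, -0.0]
grip_width: 0.004
grip_force: 0.0
t 35.03 p [0.6081 0.1454 0.1681] x [-0.982 -0.188  0.006] y [-0.188  0.982 -0.001] F [ 0.1  0.2 -0. ] w 0.004 0.0
```

```bash
python3 -m crank '[[[-5,0,0,0,1],[0,0,4,0,1],[0,0,6,0,1],[0,0,6,0,1],[0,0,6,0,1],[0,0,5,0,1],[0,0,4,0,1],[0,0,2,0,1],[0,0,0,0,1],[0,0,0,0,1]]]'; python3 -m crank '[[[0,0,2,0,1],[0,0,1,0,1],[0,0,0,0,1],[0,0,0,0,1],[0,0,0,0,1]]]'
```

```text
time: 35.87
position: [0.6162, 0.1472, 0.1392]
tool_rot: [-0.295, 3.126, 0.0]
ft_force: [3.4, -0.5, 4.5]
grip_width: 0.01
grip_force: 2.4
time: 36.28
position: [0.6162, 0.1472, 0.1374]
tool_rot: [-0.295, 3.126, -0.001]
ft_force: [1.6, -0.9, 9.8]
grip_width: 0.004
grip_force: 5.1
```

```bash
python3 -m crank '[[[0,0,2,0,1],[0,0,1,0,1],[0,0,0,0,1],[0,0,0,0,1],[0,0,0,0,1]]]'
```

```text
time: 36.7
position: [0.6164, 0.1473, 0.1372]
tool_rot: [-0.295, 3.125, -0.003]
ft_force: [-3.2, -3.6, 23.6]
grip_width: 0.008
grip_force: 11.7
```

```bash
python3 -m crank '[[[0,0,-10,0,1],[0,0,-20,0,1],[0,0,-30,0,1],[0,0,-12,0,0.5],[20,0,0,0,0],[25,0,0,0,0],[25,0,0,0,0],[14,0,0,0,0],[0,0,0,0,0],[0,0,0,0,0]]]';  python3 -c "
from h import *
s,M=st(); d=np.array([.532,.1308,.034])-s['position'];print((M.T@d*1000).round(1))
im=snap('wrist','w16.png');k=cv2.cvtColor(im['pixels'],cv2.COLOR_RGB2GRAY);u0,v0=pix(im,[.5325,.131,.06]);print(u0,v0)
u0,v0=int(u0),int(v0);c=k[v0-14:v0+14,u0-14:u0+14]<70;v,u=np.nonzero(c);print(len(u),u.mean()+u0-14,v.mean()+v0-14,ray(im,u.mean()+u0-14,v.mean()+v0-14,.06))"
```

```text
time: 37.53
position: [0.5321, 0.1308, 0.204]
tool_rot: [0.294, -3.126, 0.002]
ft_force: [-0.3, 0.1, 0.7]
grip_width: 0.443
grip_force: 0.0
t 37.53 p [0.5321 0.1308 0.204 ] x [-0.982 -0.187  0.001] y [-0.187  0.982 -0.001] F [-0.3  0.1  0.7] w 0.443 0.0
[ -0.2   0.3 170. ]
256.8600384272376 183.35724118796202
130 256.5 181.56923076923076 [0.53053417 0.13021298 0.06      ]
```

```bash
python3 -m crank '[[[0,0,38,0,0],[0,0,38,0,0],[0,0,38,0,0],[0,0,34,0,0],[0,0,16,0,0],[0,0,6,0,0],[0,0,0,0,1],[0,0,0,0,1],[0,0,0,0,1],[0,0,0,0,1]]]' 30;  python3 -m crank '[[[0,0,0,0,1],[0,0,0,0,1],[-2,0,0,0,1],[0,0,0,0,1],[0,0,0,0,1]]]'; python3 -m crank '[[[-2,0,0,0,1],[-2,0,0,0,1],[0,0,0,0,1],[0,0,0,0,1]]]'
```

```text
time: 38.42
position: [0.5345, 0.1318, 0.0362]
tool_rot: [-0.295, 3.125, -0.0]
ft_force: [0.7, -0.0, 0.1]
grip_width: 0.284
grip_force: 0.0
time: 38.83
position: [0.5339, 0.1313, 0.0356]
tool_rot: [0.295, -3.125, 0.003]
ft_force: [-5.4, -2.6, 9.5]
grip_width: 0.153
grip_force: 30.0
time: 39.17
position: [0.5339, 0.1313, 0.0355]
tool_rot: [0.294, -3.117, 0.007]
ft_force: [-16.8, -4.8, 20.5]
grip_width: 0.154
grip_force: 30.0
```

It's hard against its home stop, since the position didn't change from 5 N to 17 N. Now I'll draw the carriage out smoothly.

```bash
python3 -m crank '[[[4,0,0,0,1],[5,0,0,0,1],[8,0,0,0,1],[10,0,0,0,1],[11,0,0,0,1],[11,0,0,0,1],[11,0,0,0,1],[11,0,0,0,1],[11,0,0,0,1],[10,0,0,0,1]]]'; python3 -m crank '[[[8,0,0,0,1],[6,0,0,0,1],[4,0,0,0,1],[3,0,0,0,1],[2,0,0,0,1],[2,0,0,0,1],[2,0,0,0,1],[0,0,0,0,1],[0,0,0,0,1]]]'
```

```text
time: 40.0
position: [0.4492, 0.1148, 0.0356]
tool_rot: [-0.294, 3.125, -0.002]
ft_force: [2.7, -1.2, 7.7]
grip_width: 0.149
grip_force: 30.0
time: 40.75
position: [0.4258, 0.1103, 0.0357]
tool_rot: [-0.293, 3.118, 0.0]
ft_force: [10.6, -0.2, -5.0]
grip_width: 0.153
grip_force: 30.0
```

```bash
python3 -m crank '[[[-2,0,0,0,0.3],[0,0,0,0,0],[0,0,0,0,0],[0,0,-15,0,0],[0,0,-30,0,0],[0,0,-36,0,0],[0,0,-10,0,0],[-25,0,0,0,0],[-30,0,0,0,0],[-28,0,0,0,0]]]'; python3 -m crank '[[[0,0,0,0,-0.38],[0,0,0,0,-0.38],[0,0,0,0,-0.38]]]'
python3 - <<'E'
from h import *
s,M=st();im=snap('wrist','w17.png');u,v=pix(im,[.5082,.1257,.065]);print(u,v)
g=cv2.cvtColor(im['pixels'],cv2.COLOR_RGB2GRAY);u,v=int(u),int(v)
c=g[80:135,235:280]<70;b,a=np.nonzero(c);print('knob',ray(im,a.mean()+235,b.mean()+80,.06))
g=cv2.resize(g[v-44:v+22,u-43:u+45],(88,33),interpolation=cv2.INTER_AREA)
for r in g: print(''.join(' .:-=+*#%@'[min(9,int(x)//26)] for x in r))
E
```

```text
time: 41.58
position: [0.5061, 0.1256, 0.1256]
tool_rot: [-0.293, 3.127, -0.004]
ft_force: [-0.7, -0.5, 0.3]
grip_width: 0.5
grip_force: 0.0
time: 41.83
position: [0.5036, 0.1265, 0.1245]
tool_rot: [0.296, -3.124, -0.001]
ft_force: [0.0, 0.1, 0.5]
grip_width: 0.637
grip_force: 0.0
t 41.83 p [0.5036 0.1265 0.1245] x [-0.982 -0.188  0.003] y [-0.188  0.982  0.001] F [0.  0.1 0.5] w 0.637 0.0
254.63407162332402 212.45866705003635
knob [0.42607822 0.11002368 0.06      ]
+++*****####################*===+##+::::::::::::::::-+#*+--+*###################****++++
+++******################*+=-:::-+*-:::::::::::::::::=*=:::::=+**###############*+****++
+++*****##############**=::::::::=*::::::::::::::::::=*=::::::::=**#############*+****+=
+++****+*###########*=:::::::::::--:::::::::::::::::::=-::::::::::-=**##########*+***+++
++*****+*##########+-:::::::::::::::::::::::::::::::::-=:::::::::::::=##########*+***++=
++******#########*+:::::::::::::--:::::::::::::::::::::=-::::::::::::-+#########*++**++=
++******#########*-::::::::::::-++-------------------=++=:::::::::.:::-+########*+***+++
++****
[... 1607 characters left out ...]
#########+=+#%%%%%%%%%%%%##################%%%%%%#%##++###*###*#####+++++++++
++++*******##########+==*#%%%%%%%%%%%%%%##%######%%%%%%%%%%###*++*##**###*####*++++++=++
-=++*****+*######*####+===*##%%%%%%%%%%%%%%%%%%#%#%%%%##%%%#*+=+###**+########*++++++=++
:=++*****+*#######**###*+===+*##%%%%%%%%#%%%%%%##%%%%%%#%#*+=+*###*+=-+#*#####**+++++=++
:-++*****+*######*+-+*###*+====+*##%%%%%##****#####%###**==+*###*+=-::=#######*+++++++**
:-++*****+*######*-.:-+*##**++===+*****#**+++++###*++++=+**###*+=::...-+#####***+++++++*
:-+*+*****#######+:.:.:-+*#####**++=====+#####+====+++***##**+=:::.:..:=######**+++++=+*
.-*++******#####*-.:.:..:-=+**###*******************####**==::::..::.::-+#####*+*++++=+*
```

The stack is unchanged and centred, and the carriage is fully out. I'll clear the arm upward and hand in.

```bash
python3 -m crank '[[[0,0,-25,0,-0.38],[0,0,-25,0,-0.38],[0,0,-20,0,-0.38],[0,0,0,0,-0.38],[0,0,0,0,-0.38]]]'; python3 -c "
from bench import job
print(job.close_job())"
```

```text
time: 42.3
position: [0.5052, 0.1261, 0.1967]
tool_rot: [-0.295, 3.125, -0.004]
ft_force: [-0.0, -0.2, -0.5]
grip_width: 0.691
grip_force: 0.0
the job is handed in; nothing more can be done
None
```

I handed the job in at about 42 s, with two spacers, the lens blank and the retaining ring stacked flat, pressed to the plunger stop, and the carriage drawn fully out; the hand-in returned no verdict.

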